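# Pack the paint jars and hold the caddy handle up

## Robot

A 6-joint arm with a two-finger parallel gripper is mounted at the origin on the work surface. World frame = base frame: x ahead of the robot, y to its left, z up, the work surface at z = 0. Lengths are in mm, angles in rad, forces in N, time in s.
With the tool pointing down it reaches from about 400 to 925 mm from the base axis. Payload 12.5 kg.
Tool frame: the origin (TCP) lies midway between the tips of the shut fingers; the grasp point (between the pads) lies 19 mm behind it (env.pinch_z is the z of the grasp point in the tool frame, in mm); z points along the fingers, y is the line along which they close (so a half turn about z gives the same grasp; the last joint's range is limited). The gripper opens to 95 mm and grips with 3 to 60 N. Pads are 20 mm wide; open, the fingers measure 119 mm over their backs; the gripper's body (75 mm by 180 mm) begins 59 mm behind the grasp point.
Start: joints at [1.065, 0.491, 1.559, -0, 1.092, -0.106], TCP at [243.257, 575.737, 214.661] pointing down, gripper open.
Joint ranges: [-3.1, 3.1], [-0.84, 2.19], [0.05, 2.79], [-1.13, 4.28], [0.06, 2.93], [-2.69, 2.69]. Speed limits (rad/s): [2.22, 2.22, 2.79, 3.14, 3.14, 3.14].

## Interface

Orientations are given as [roll, pitch, yaw] about the fixed x, y, z axes, in that order (R = Rz(yaw) Ry(pitch) Rx(roll)).
In Python, from cell import env, eyes gives the robot as it stands.
- The arm moves only by the shell command python3 -m inch 'ROWS'. ROWS is JSON, a list of rows, each a list of 3 entries, a list of its own where there are three numbers: the shift along the tool's x, y, z in units of 60 mm (1.0 is 60 mm), then the turn about the tool's z in units of 5 degrees (1.0 is 5 degrees), then the closure, from -1 (fully open) to 1 (shut). In form: [[[tx, ty, tz], turn, claw], ...]. A call has exactly 10 rows; each row shifts and turns the commanded pose from where the row before left it, along the tool's axes as they then stand; what a row does not reach is not made up. A row lasts 1/8 s, in which the tool goes at most 62.5 mm and 10.7 degrees, less where a joint would pass 70% of its speed; a pose out of reach is approached as far as the arm can. A call is refused whole if a number of a shift passes 1 or a number of a turn 1, either way. A call with a gripper value outside its range is refused whole. The fingers move at their own pace and stop on an object; the grip force is fixed at half the most. Time passes only in rows, so rows that do not move let the fingers close, or fill a call up. It gives the time, the measured TCP pose, the force, the opening and the grip force at its end, in the units of the state.
- env.state(): the state, without advancing time (a new reading comes with each control period).
- eyes.read_camera(name): name is "side" or "top" or "wrist"; returns a dict with "pixels" (384x512x3 uint8, red, green, blue), "fx", "fy", "cx", "cy" (pixels), "distortion" ([k1, k2, p1, p2, k3] as OpenCV has them; the pictures are not rectified), "extrinsics" (4x4, takes a point from world to camera coordinates). Camera axes: x right, y down, z forward; pixel columns grow to the right and rows downward; lengths in mm; the calibration is good to about 2 mm. A picture is of the moment at which its call begins. There is no depth.
- env.job_done(): hands the job in; it is judged then, once.
Trained networks look in a picture, given as the dict that the camera call returned (one of the last four; its "shot" number tells which), for a name from the list of things; names that differ only in an ending like _2 or _b are one class to them, and where a whole thing is asked for, a point or a joint stands for the part that bears it (a point fixed in the world has none). Each returns a list of dicts, best first, with "score" (0 to 1); they miss things now and then, are a little off and sometimes report something else, mostly with a low value. They report only what shows in the picture. A call takes as long as a camera call. They do not tell look-alikes from the thing itself.
- eyes.boxes_of(name, picture): "centre" ([row, column] in pixels, amid what is visible of it).
- eyes.cut_out(name, picture): "mask" (384x512 bool, what is visible of it) and "centre" ([row, column] in pixels, amid what is visible of it).
- eyes.spot_point(name, picture): "centre" ([row, column] in pixels: a listed point, or the origin of a listed thing).
The state is a dict: "t": time; "joints": joint angles; "qvel": joint speeds; "tau": joint torques, N m; "eef_pos": TCP position; "tcp_rot": TCP orientation; "ft_force": force on the tool from outside, world axes, zero at the start; "moment": the same for the moment, N m; "opening": opening from 0.0 (shut) to 1.0 (fully open); "grip_force": force on a finger pad.
Only numpy, scipy, OpenCV 4.12 (cv2) and the standard library are available. Lean on these libraries where they do the work, as an engineer would, in place of code of your own. Each camera call takes 0.05 s, during which the arm holds its last target. There are 200 camera calls.

## Task

Pack up the model-making paints: stand the red-capped jar upright in the caddy's red tray and the blue-capped jar in the blue tray, without dropping them, and let go of them. Then squeeze the caddy's black handle grip so that its yellow side button goes fully in, pull the handle straight up past the first stop to its second stop, and finish while still holding it fully extended with the button squeezed in, so that I can unlatch the caddy. Leave the model tank, the glue bottle and the brush pot alone.

Things in the scene. Friction and masses are not known exactly. Their poses are not given: they have to be found in the camera images.
- red_jar: paint jar with a red cap and red paint seen through its clear body, a round cylinder 35 mm in diameter and 55 mm tall (cap: the top 22 mm), 35 to 70 g, standing upright and loose on the cutting mat; origin: centre of its underside, z up
- blue_jar: paint jar with a blue cap and blue paint seen through its clear body, a round cylinder 35 mm in diameter and 55 mm tall (cap: the top 22 mm), 35 to 70 g, standing upright and loose on the cutting mat; origin: centre of its underside, z up
- red_tray: red open tray fixed in the caddy, 164 mm (x) by 84 mm (y) outside, walls 3 mm thick and 22 mm high, floor 3 mm thick, its centre 61 mm to one side of the handle (which side varies); origin: centre of its underside, 8 mm above the bench, so a jar in it stands 11 mm above the bench.
- blue_tray: blue open tray fixed in the caddy, 164 mm (x) by 84 mm (y) outside, walls 3 mm thick and 22 mm high, floor 3 mm thick, its centre 61 mm to one side of the handle (which side varies); origin: centre of its underside, 8 mm above the bench, so a jar in it stands 11 mm above the bench.
- caddy: grey paint caddy latched to the bench (it cannot move): base plate 180 mm (x) by 214 mm (y), 8 mm thick, 30 mm end walls at its x ends, in its middle a black sleeve 64 by 34 mm, 70 mm tall, for the telescoping handle, a tray at either side (+y, -y). Origin: centre of its underside, z up, turned about the vertical by up to 23 degrees; trays and handle are parallel to it
- handle (a joint): height of the handle in m: 0 down, 0.05 first stop, 0.10 second stop (hard end of travel). With the button out a catch blocks it from rising more than 2 mm at the bottom and at the first stop; with the button kept in it slides past both. Spring and weight pull it down with 3 to 5 N throughout; it does not latch at the second stop: let go, it sinks back to the catch below
- handle_grip (a point): centre of the handle's grip, a black bar with two orange bands on steel telescoping tubes: 110 mm long along x, 24 mm thick (y), 30 mm high; 97 mm above the bench when down, over the middle of the caddy. It slides straight up and does not turn. To be gripped from above at its middle, fingers closing along its y
- button_face (a point): centre of the outer face of the yellow button, 44 mm long by 20 mm high, in the middle of the grip's +y side, 6 mm proud of it when out (grip and button are then 30 mm across). Fingers closing on the middle of the grip along y press it in; it takes 4 N to start and 10 N to go fully in, so grip with 25 N or more and keep gripping
- handle_button (a joint): travel of the yellow button in m: 0 out, 0.006 fully in; the catch is free from 0.004
- model_tank: half-painted sand-coloured model tank about 160 mm long, 88 mm wide and 64 mm high; bystander; origin: centre of its underside
- glue_bottle: small glue bottle with yellow cap, 38 mm in diameter, 85 mm tall; bystander; origin: centre of its underside
- brush_pot: blue ceramic pot, 72 mm in diameter and 80 mm tall, with brushes standing in it up to 195 mm; bystander; origin: centre of its underside
Things that resemble listed ones, but are neither listed nor needed, are in the scene too. Leave any orange or pink look-alike of the blue_jar alone.

How it is judged (in metres and radians):
On the way, in this order (a step that is already met when the one before it is completed fails the run):
1. both jars stand upright in the trays of their colour, let go, the handle still down (x of red_jar in the frame of red_tray between -0.066 and 0.066 m and y of red_jar in the frame of red_tray between -0.028 and 0.028 m and z of red_jar in the frame of red_tray between -0.002 and 0.008 m and angle between each of red_jar, blue_jar's own z axis and vertical below 0.15 rad and linear speed of each of red_jar, blue_jar below 0.03 m/s and contact force between the fingers and red_jar below 0.2 N and x of blue_jar in the frame of blue_tray between -0.066 and 0.066 m and y of blue_jar in the frame of blue_tray between -0.028 and 0.028 m and z of blue_jar in the frame of blue_tray between -0.002 and 0.008 m and contact force between the fingers and blue_jar below 0.2 N and value of joint handle below 0.01 m), for 0.2 s.
2. the button is squeezed in by the fingers with the handle still down (value of joint handle_button above 0.004 m and value of joint handle below 0.02 m and contact force between the fingers and handle above 3 N), for 0.05 s.
3. the handle is at its second stop, button in, held by the fingers (value of joint handle above 0.094 m and velocity of joint handle between -0.02 and 0.02 m/s and value of joint handle_button above 0.004 m and contact force between the fingers and handle above 3 N), for 0.2 s.
At the end, for the whole second after the job is handed in: each jar stands upright (within 0.15 rad), at rest and untouched on the floor of the tray of its own colour; the handle is held up at its second stop (at least 94 of 100 mm up, not moving), the yellow button at least 4 of 6 mm in, the fingers pressing on the grip with more than 3 N (all of step 3 and x of red_jar in the frame of red_tray between -0.066 and 0.066 m and y of red_jar in the frame of red_tray between -0.028 and 0.028 m and z of red_jar in the frame of red_tray between -0.002 and 0.008 m and angle between each of red_jar, blue_jar's own z axis and vertical below 0.15 rad and linear speed of each of red_jar, blue_jar below 0.03 m/s and contact force between the fingers and red_jar below 0.2 N and x of blue_jar in the frame of blue_tray between -0.066 and 0.066 m and y of blue_jar in the frame of blue_tray between -0.028 and 0.028 m and z of blue_jar in the frame of blue_tray between -0.002 and 0.008 m and contact force between the fingers and blue_jar below 0.2 N); the arm keeps its last pose, push and grip.
It fails at once if the model tank is shoved by more than 20 mm or tipped (distance of model_tank from where it was at the start of the episode above 0.02 m or angle between model_tank's own z axis and vertical above 0.3 rad).
It fails at once if the glue bottle is shoved by more than 20 mm or tipped (distance of glue_bottle from where it was at the start of the episode above 0.02 m or angle between glue_bottle's own z axis and vertical above 0.3 rad).
It fails at once if the brush pot is shoved by more than 20 mm or tipped (distance of brush_pot from where it was at the start of the episode above 0.02 m or angle between brush_pot's own z axis and vertical above 0.3 rad).
It fails at once if a paint jar is dropped or knocked flying (faster than 0.7 m/s out of the fingers) ((linear speed of red_jar above 0.7 m/s and contact force between the fingers and red_jar below 0.01 N) or (linear speed of blue_jar above 0.7 m/s and contact force between the fingers and blue_jar below 0.01 N)).
It also fails if it takes over 67 s, if anything falls off the work surface, if the arm or the gripper's body presses on something with over 40 N, if the wrist force passes 120 N, or if a joint passes its speed limit or range.

## Working session

There is one attempt and no reset: what is moved stays moved. The work goes in short steps, Python scripts to look and compute and a shell command to move; the robot and the scene stay as the last step left them, time stands still between calls to the robot, and variables do not carry over. Pictures are saved under pics/ and viewed, at most 10 in all, crops included, and the job is handed in when it is done.

```bash
ls; mkdir -p pics
cat > h.py <<'E'
import numpy as np, cv2
from cell import env, eyes
def K(p): return np.array([[p["fx"],0,p["cx"]],[0,p["fy"],p["cy"]],[0,0,1.]])
def ray(p,rc):
    u=cv2.undistortPoints(np.array([[[rc[1],rc[0]]]],float),K(p),np.array(p["distortion"],float))[0,0]
    E=np.array(p["extrinsics"]);R=E[:3,:3];t=E[:3,3]
    return -R.T@t, R.T@np.array([u[0],u[1],1])
def atz(p,rc,z):
    o,d=ray(p,rc); return o+d*(z-o[2])/d[2]
def proj(p,X):
    E=np.array(p["extrinsics"])
    return cv2.projectPoints(np.array(X,float).reshape(-1,3),cv2.Rodrigues(E[:3,:3])[0],E[:3,3],K(p),np.array(p["distortion"],float))[0].reshape(-1,2)[:,::-1]
def tri(obs):
    A=0;b=0
    for p,rc in obs:
        o,d=ray(p,rc);d/=np.linalg.norm(d);M=np.eye(3)-np.outer(d,d);A=A+M;b=b+M@o
    return np.linalg.solve(A,b)
def save(p,n): cv2.imwrite("pics/"+n,p["pixels"][:,:,::-1])
E
cat > a.py <<'E'
from h import *
s=env.state();print({k:np.round(v,3).tolist() for k,v in s.items()}, env.pinch_z)
P={n:eyes.read_camera(n) for n in("top","side")}
Z={'red_jar':0,'blue_jar':0,'red_tray':8,'blue_tray':8,'caddy':0,'handle_grip':97,'button_face':97,'model_tank':0,'glue_bottle':0,'brush_pot':0}
for n,p in P.items():
    save(p,n+"0.png")
    for k,z in Z.items():
        for r in eyes.spot_point(k,p)[:4]:
            print(n,k,round(r["score"],2),np.round(r["centre"]),np.round(atz(p,r["centre"],z)))
E
python3 a.py; python3 -c "
import cv2,numpy as np
cv2.imwrite('pics/both.png',np.vstack([cv2.imread('pics/top0.png')]))"
```

```text
pics
{'t': 0.0, 'joints': [1.065, 0.492, 1.559, 0.0, 1.092, -0.106], 'qvel': [-0.0, 0.0, -0.0, -0.0, 0.001, 0.001], 'tau': [0.001, -61.264, -25.818, 0.069, 0.048, -0.0], 'eef_pos': [243.128, 575.52, 214.063], 'tcp_rot': [-3.141, -0.0, 2.742], 'ft_force': [-0.034, -0.363, 0.204], 'moment': [-0.014, -0.02, -0.016], 'grip_force': 0.0, 'opening': 0.997} -18.8
top red_jar 0.73 [252. 343.] [ 452. -271.    0.]
top red_jar 0.62 [218. 180.] [545. 196.   0.]
top red_jar 0.18 [222. 202.] [533. 131.   0.]
top blue_jar 0.73 [234. 283.] [ 502. -102.    0.]
top blue_jar 0.6 [210. 272.] [572. -70.   0.]
top blue_jar 0.59 [267. 294.] [ 408. -131.    0.]
top blue_jar 0.53 [218. 201.] [547. 134.   0.]
top red_tray 0.86 [217. 181.] [546. 191.   8.]
top blue_tray 0.87 [225. 222.] [526.  74.   8.]
top caddy 0.69 [224. 207.] [529. 118.   0.]
top handle_grip 0.83 [218. 201.] [532. 126.  97.]
top handle_grip 0.25 [256. 341.] [ 437. -244.   97.]
top button_face 0.46 [217. 192.] [535. 152.  97.]
top model_tank 0.66 [145. 294.] [ 768. -134.    0.]
top brush_pot 0.64 [180. 107.] [652. 409.   0.]
top brush_pot 0.63 [224. 223.] [529.  72.   0.]
side red_jar 0.6 [324. 238.] [ 446. -272.    0.]
side blue_jar 0.82 [242. 271.] [583. -73.   0.]
side blue_jar 0.73 [276. 209.] [ 414. -134.    0.]
side blue_jar 0.68 [246. 216.] [448. -49.   0.]
side blue_jar 0.65 [263. 244.] [ 502. -117.   -0.]
side red_tray 0.94 [178. 230.] [540. 191.   8.]
side blue_tray 0.77 [207. 229.] [510.  71.   8.]
side caddy 0.62 [196. 232.] [529. 120.   0.]
side handle_grip 0.56 [166. 231.] [532. 133.  97.]
side model_tank 0.79 [245. 348.] [ 765. -134.    0.]
side glue_bottle 0.72 [367. 325.] [ 584. -408.    0.]
side brush_pot 0.76 [137. 248.] [651. 393.   0.]
```

View pics/top0.png

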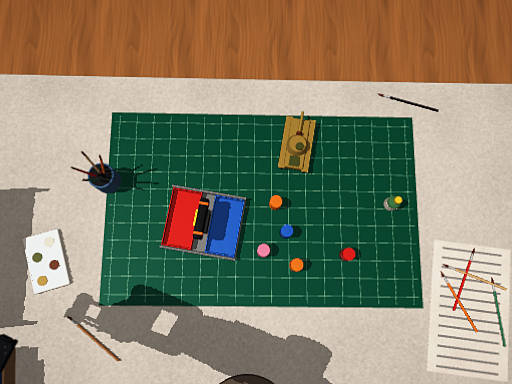

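View pics/side0.png

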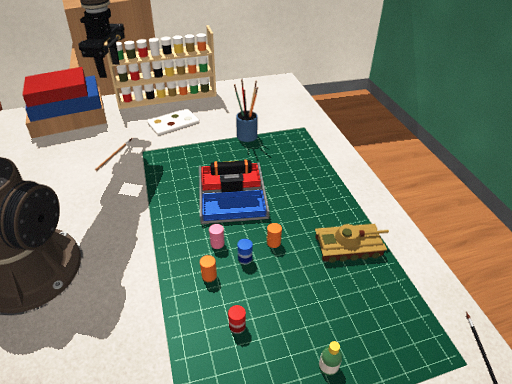

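The blue jar is at top pixel (231,287), with two orange look-alikes and a pink one around it. The red jar is at (254,348). In the caddy, the red tray is on the button side (+y) and the blue tray on the other, with yaw about -12°. I'll move above the blue jar first.

```bash
python3 -m inch '[[[-0.3,-0.3,0],0,-1],[[-0.6,-0.6,0],0,-1],[[-0.6,-0.6,0],0,-1],[[-0.6,-0.6,0],0,-1],[[-0.6,-0.6,0],0,-1],[[-0.6,-0.6,0],0,-1],[[-0.6,-0.6,0],0,-1],[[-0.6,-0.6,0],0,-1],[[-0.6,-0.6,0],0,-1],[[-0.6,-0.6,0],0,-1]]' && python3 -m inch '[[[-0.6,-0.7,0],0,-1],[[-0.6,-0.7,0],0,-1],[[-0.6,-0.7,0],0,-1],[[-0.6,-0.7,0],0,-1],[[-0.3,-0.3,0],0,-1],[[0,0,0],0,-1],[[0,0,0],0,-1],[[0,0,0],0,-1],[[0,0,0],0,-1],[[0,0,0],0,-1]]'
cat > b.py <<'E'
from h import *
import sys
P={n:eyes.read_camera(n) for n in("top","side","wrist")}
save(P["wrist"],sys.argv[1]+".png")
s=env.state();print(np.round(s["eef_pos"],1),np.round(s["tcp_rot"],3))
def near(p,k,z,xy,f):
    c=[(np.linalg.norm(atz(p,r["centre"],z)[:2]-xy),r["centre"],r["score"]) for r in f(k,p)]
    c=[x for x in c if x[0]<30]
    return min(c,key=lambda x:x[0]) if c else None
for k,z,xy in [('red_jar',0,(450,-271)),('blue_jar',0,(502,-109)),('red_tray',8,(543,191)),('blue_tray',8,(518,73)),('caddy',0,(529,119)),('handle_grip',97,(532,130)),('button_face',97,(535,152))]:
    obs=[]
    for n,p in P.items():
        m=near(p,k,z,xy,eyes.spot_point)
        if m: obs.append((p,m[1])); print(k,n,round(m[2],2),np.round(m[1]),np.round(atz(p,m[1],z),1))
    if len(obs)>1: print("   tri",np.round(tri(obs),1))
E
python3 b.py w1
```

```text
t: 2.35
eef_pos: [425.7, 126.0, 214.9]
tcp_rot: [3.141, 0.001, 2.742]
ft_force: [0.9, 0.5, -0.2]
opening: 1.0
grip_force: 0.0
t: 3.6
eef_pos: [502.0, -106.4, 214.7]
tcp_rot: [3.141, 0.0, 2.742]
ft_force: [-0.3, 0.9, -0.3]
opening: 1.003
grip_force: 0.0
[ 502.  -106.6  214.6] [3.141 0.    2.742]
red_jar top 0.56 [256. 341.] [ 441.3 -266.4    0. ]
red_jar side 0.8 [327. 237.] [ 443.3 -276.4    0. ]
red_jar wrist 0.8 [168. 114.] [ 439.1 -272.     0. ]
   tri [ 441.6 -271.7   -5.7]
blue_jar side 0.76 [260. 246.] [ 508.4 -109.4    0. ]
red_tray top 0.6 [218. 180.] [543.  193.5   8. ]
blue_tray side 0.68 [208. 232.] [516.6  66.5   8. ]
blue_tray wrist 0.57 [121. 404.] [521.2  71.8   8. ]
   tri [520.5  74.4   1. ]
caddy top 0.57 [222. 204.] [534.5 127.2   0. ]
caddy side 0.67 [195. 232.] [529.2 126.5   0. ]
caddy wrist 0.73 [110. 444.] [529.3 126.2   0. ]
   tri [531.3 127.5  -1.5]
handle_grip top 0.7 [219. 202.] [529.6 122.8  97. ]
handle_grip wrist 0.84 [114. 502.] [530.2 129.   97. ]
   tri [527.7 122.2 106.3]
button_face top 0.59 [216. 194.] [538.4 146.7  97. ]
```

View pics/w1.png

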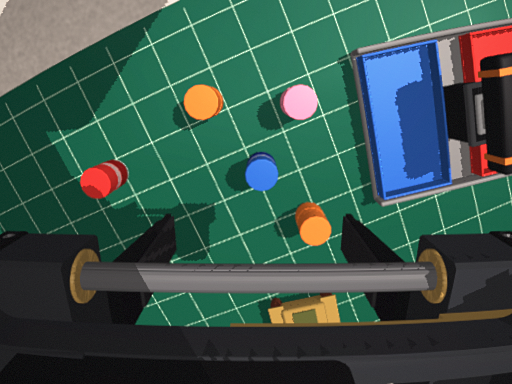

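The wrist picture shows the blue cap's top at (173,262), the red cap's top at (183,96), and the blue tray clearly. I'll use the cap-top colours and the tray rim for an exact fix.

```bash
cat > c.py <<'E'
from h import *
p=eyes.read_camera("wrist")
hsv=cv2.cvtColor(p["pixels"],cv2.COLOR_RGB2HSV)
for n,(r,c) in {"blue":(173,262),"red":(183,96)}.items():
    print(n,np.round(atz(p,(r,c),55),1), hsv[r,c])
    m=(abs(hsv[...,0].astype(int)-int(hsv[r,c,0]))<6)&(abs(hsv[...,2].astype(int)-int(hsv[r,c,2]))<25)&(hsv[...,1]>150)
    k,l,st,ce=cv2.connectedComponentsWithStats(m.astype(np.uint8)); i=l[r,c]
    print(st[i],ce[i],np.round(atz(p,ce[i][::-1],55),1))
c=[(52,360),(38,437),(197,385),(188,450)]
w=[atz(p,x,30) for x in c]; print(np.round(w))
for a,b in((0,2),(1,3)): d=w[b]-w[a]; print(np.degrees(np.arctan2(d[1],d[0])),np.linalg.norm(d))
for n in ("blue_tray","red_tray","caddy"):
  for q in (p,eyes.read_camera("top")):
    for r in eyes.cut_out(n,q)[:1]:
        cs,_=cv2.findContours(r["mask"].astype(np.uint8),0,2); cn=max(cs,key=cv2.contourArea)[:,0]
        W=np.array([atz(q,x[::-1],30)[:2] for x in cn],np.float32); print(n,r["score"],cv2.minAreaRect(W))
E
python3 c.py
```

```text
blue [ 504.5 -102.2   55. ] [109 183 238]
[246 159  32  32 779] [261.7394095  174.42233633] [ 505.8 -103.    55. ]
red [ 444.7 -271.4   55. ] [  1 198 250]
[ 81 168  30  29 536] [ 96.31902985 179.85820896] [ 441.8 -269.3   55. ]
[[430.  41.  30.]
 [446. 124.  30.]
 [592.  17.  30.]
 [613.  94.  30.]]
-8.348254554185317 163.8249777053057
-10.421340287245124 169.290259773599
blue_tray 0.9 ((519.9877319335938, 65.7665786743164), (91.21246337890625, 164.80340576171875), 80.55828857421875)
blue_tray 0.79 ((522.0050048828125, 66.28734588623047), (87.5040512084961, 165.47549438476562), 80.54281616210938)
red_tray 0.91 ((481.13397216796875, 175.84764099121094), (66.14022827148438, 54.561004638671875), 79.96060943603516)
red_tray 0.84 ((542.4911499023438, 186.4927978515625), (84.20399475097656, 166.6136474609375), 81.85474395751953)
caddy 0.56 ((526.7662963867188, 107.62324523925781), (188.39268493652344, 182.15530395507812), 80.43434143066406)
caddy 0.64 ((531.343505859375, 122.57787322998047), (209.61279296875, 182.24603271484375), 80.24910736083984)
```

```bash
python3 -m inch '[[[-0.02,0.06,0.2],0,-1],[[0,0,0.4],0,-1],[[0,0,0.5],0,-1],[[0,0,0.5],0,-1],[[0,0,0.5],0,-1],[[0,0,0.5],0,-1],[[0,0,0.4],0,-1],[[0,0,0.2],0,-1],[[0,0,0.03],0,-1],[[0,0,0],0,-1]]' && python3 -m inch '[[[0,0,0],0,1],[[0,0,0],0,1],[[0,0,0],0,1],[[0,0,0],0,1],[[0,0,0],0,1],[[0,0,0],0,1],[[0,0,0],0,1],[[0,0,0],0,1],[[0,0,0],0,1],[[0,0,0],0,1]]'
```

```text
t: 6.55
eef_pos: [504.8, -104.0, 21.3]
tcp_rot: [3.141, 0.001, 2.742]
ft_force: [0.5, 1.0, -0.7]
opening: 0.996
grip_force: 0.0
t: 7.8
eef_pos: [504.5, -103.9, 20.8]
tcp_rot: [3.142, -0.0, 2.742]
ft_force: [0.5, -0.4, -1.5]
opening: 0.366
grip_force: 30.0
```

```bash
python3 -m inch '[[[0,0,-0.2],0,1],[[0,0,-0.4],1,1],[[0,0,-0.5],1,1],[[0,0,-0.5],1,1],[[0,0,-0.5],1,1],[[0,0,-0.4],1,1],[[0,0,-0.25],1,1],[[0,0,0],1,1],[[0,0,0],1,1],[[0,0,0],1,1]]' && python3 -m inch '[[[0,0,0],1,1],[[0,0,0],1,1],[[0,0,0],1,1],[[0,0,0],1,1],[[0,0,0],1,1],[[0,0,0],1,1],[[0.4,-0.05,0],0.3,1],[[0.6,-0.05,0],0,1],[[0.6,-0.05,0],0,1],[[0.6,-0.05,0],0,1]]' && python3 -m inch '[[[0.4,0,0],0,1],[[0.17,0,0],0,1],[[0,0,0.3],0,1],[[0,0,0.5],0,1],[[0,0,0.4],0,1],[[0,0,0.3],0,1],[[0,0,0.1],0,1],[[0,0,0],0,1],[[0,0,0],0,1],[[0,0,0],0,1]]'
cat > d.py <<'E'
from h import *
import sys
s=env.state();print(np.round(s["eef_pos"],1),np.round(s["tcp_rot"],3),s["opening"],s["grip_force"])
p=eyes.read_camera("wrist");q=eyes.read_camera("side")
cv2.imwrite("pics/%s.png"%sys.argv[1],np.vstack([p["pixels"][:300,:,::-1],q["pixels"][80:380,:,::-1]]))
E
python3 d.py w2
```

```text
t: 9.05
eef_pos: [504.3, -103.8, 186.7]
tcp_rot: [3.141, 0.0, 1.954]
ft_force: [-0.4, -0.0, 0.2]
opening: 0.362
grip_force: 30.0
t: 10.3
eef_pos: [513.4, 29.4, 186.7]
tcp_rot: [3.141, -0.0, 1.406]
ft_force: [0.2, -0.0, -0.4]
opening: 0.36
grip_force: 30.0
t: 11.55
eef_pos: [519.4, 62.0, 90.4]
tcp_rot: [3.141, -0.0, 1.407]
ft_force: [0.3, -0.3, -0.7]
opening: 0.363
grip_force: 30.0
[519.4  62.   90.4] [ 3.141 -0.     1.407] 0.36269279492896733 29.999964237213135
```

View pics/w2.png

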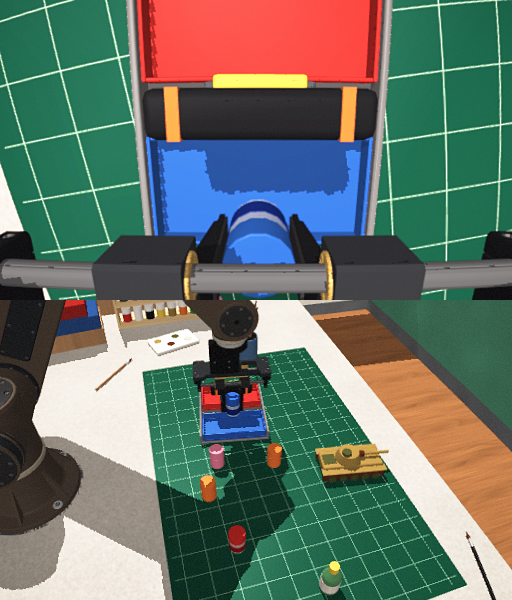

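The jar is over the middle of the blue tray, square to the caddy. Lowering it and letting go.

```bash
python3 -m inch '[[[0,0,0.2],0,1],[[0,0,0.3],0,1],[[0,0,0.25],0,1],[[0,0,0.1],0,1],[[0,0,0.05],0,1],[[0,0,0.03],0,1],[[0,0,0.02],0,1],[[0,0,0.01],0,1],[[0,0,0],0,1],[[0,0,0],0,1]]'
```

```text
t: 12.9
eef_pos: [519.3, 62.0, 32.4]
tcp_rot: [3.141, -0.0, 1.407]
ft_force: [0.8, 0.2, -1.1]
opening: 0.366
grip_force: 30.0
```

```bash
python3 -m inch '[[[0,0,0],0,-1],[[0,0,0],0,-1],[[0,0,0],0,-1],[[0,0,0],0,-1],[[0,0,-0.2],0,-1],[[0,0,-0.5],0,-1],[[0,0,-0.6],0,-1],[[0,0,-0.6],0,-1],[[0,0,-0.5],0,-1],[[0,0,-0.2],0,-1]]' && python3 -m inch '[[[-0.3,0,0],0,-1],[[-0.6,-0.04,0],0,-1],[[-0.7,-0.05,0],0,-1],[[-0.7,-0.05,0],0,-1],[[-0.7,-0.05,0],0,-1],[[-0.7,-0.05,0],0,-1],[[-0.7,-0.05,0],0,-1],[[-0.6,-0.05,0],0,-1],[[-0.5,-0.03,0],0,-1],[[-0.17,0,0],0,-1]]'
python3 d.py w3
cat > e.py <<'E'
from h import *
for n in("top","side","wrist"):
    p=eyes.read_camera(n)
    for k,z in(("red_jar",0),("blue_jar",11)):
        for r in eyes.spot_point(k,p)[:4]: print(n,k,round(r["score"],2),np.round(atz(p,r["centre"],z)))
    hsv=cv2.cvtColor(p["pixels"],cv2.COLOR_RGB2HSV).astype(int)
    if n=="wrist":
        m=((hsv[...,0]<5)|(hsv[...,0]>175))&(hsv[...,1]>150)&(hsv[...,2]>200)
        k,l,st,ce=cv2.connectedComponentsWithStats(m.astype(np.uint8))
        for i in range(1,k):
            if st[i,4]>200: print(st[i],np.round(atz(p,ce[i][::-1],55),1))
E
python3 e.py
```

```text
t: 14.15
eef_pos: [519.5, 62.0, 190.4]
tcp_rot: [3.139, -0.001, 1.407]
ft_force: [-0.2, 0.3, -0.7]
opening: 0.998
grip_force: 0.0
t: 15.4
eef_pos: [440.3, -271.6, 186.9]
tcp_rot: [-3.14, -0.001, 1.404]
ft_force: [-0.3, -0.0, 0.2]
opening: 1.0
grip_force: 0.0
[ 440.3 -271.6  186.9] [-3.140e+00 -1.000e-03  1.404e+00] 1.000396614021176 0.0
top red_jar 0.45 [ 448. -267.    0.]
top blue_jar 0.71 [ 404. -127.   11.]
top blue_jar 0.71 [527. 121.  11.]
top blue_jar 0.57 [515.  63.  11.]
top blue_jar 0.47 [575. -74.  11.]
side red_jar 0.64 [ 448. -273.    0.]
side blue_jar 0.83 [ 410. -139.   11.]
side blue_jar 0.57 [454. -52.  11.]
wrist red_jar 0.89 [ 440. -270.    0.]
wrist blue_jar 0.6 [ 412. -130.   11.]
[245 164  35  35 970] [ 444.4 -271.9   55. ]
```

View pics/w3.png

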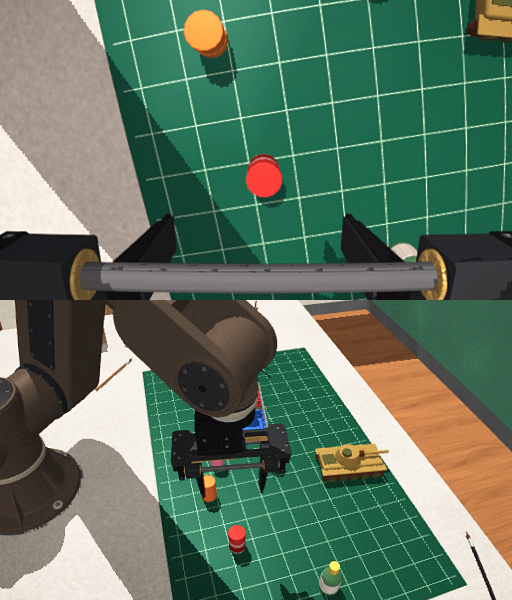

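The red cap's top is at (178,264), centred between the fingers, with nothing near the finger paths.

```bash
python3 -m inch '[[[0,0.03,0.2],0,-1],[[0,0,0.4],0,-1],[[0,0,0.5],0,-1],[[0,0,0.5],0,-1],[[0,0,0.5],0,-1],[[0,0,0.4],0,-1],[[0,0,0.2],0,-1],[[0,0,0.09],0,-1],[[0,0,0],0,-1],[[0,0,0],0,-1]]' && python3 -m inch '[[[0,0,0],0,1],[[0,0,0],0,1],[[0,0,0],0,1],[[0,0,0],0,1],[[0,0,0],0,1],[[0,0,0],0,1],[[0,0,0],0,1],[[0,0,0],0,1],[[0,0,0],0,1],[[0,0,0],0,1]]'
```

```text
t: 17.2
eef_pos: [443.8, -270.5, 21.5]
tcp_rot: [3.141, 0.001, 1.407]
ft_force: [0.6, 0.3, 0.1]
opening: 0.995
grip_force: 0.0
t: 18.45
eef_pos: [443.5, -270.3, 20.8]
tcp_rot: [3.142, -0.0, 1.407]
ft_force: [-0.1, -1.1, -0.8]
opening: 0.366
grip_force: 30.0
```

```bash
python3 -m inch '[[[0,0,-0.2],0,1],[[0,0,-0.5],0,1],[[0,0,-0.6],0,1],[[0,0,-0.6],0,1],[[0,0,-0.5],0,1],[[0.2,0.02,-0.3],0,1],[[0.5,0.02,-0.07],0,1],[[0.6,0.03,0],0,1],[[0.6,0.03,0],0,1],[[0.6,0.03,0],0,1]]' && python3 -m inch '[[[0.6,0.03,0],0,1],[[0.6,0.03,0],0,1],[[0.6,0.03,0],0,1],[[0.6,0.03,0],0,1],[[0.6,0.03,0],0,1],[[0.6,0.03,0],0,1],[[0.6,0.03,0],0,1],[[0.6,0.02,0],0,1],[[0.4,0,0],0,1],[[0.15,0,0],0,1]]' && python3 -m inch '[[[0.2,0,0],0,1],[[0,0,0],0,1],[[0,0,0.3],0,1],[[0,0,0.5],0,1],[[0,0,0.4],0,1],[[0,0,0.3],0,1],[[0,0,0.1],0,1],[[0,0,0],0,1],[[0,0,0],0,1],[[0,0,0],0,1]]'
python3 d.py w4
```

```text
t: 19.7
eef_pos: [475.6, -122.4, 187.9]
tcp_rot: [3.141, 0.0, 1.406]
ft_force: [1.7, 0.5, -1.5]
opening: 0.364
grip_force: 30.0
t: 20.95
eef_pos: [541.5, 191.9, 187.5]
tcp_rot: [3.141, -0.0, 1.408]
ft_force: [0.2, -0.4, -1.5]
opening: 0.363
grip_force: 30.0
t: 22.2
eef_pos: [544.0, 202.7, 91.7]
tcp_rot: [3.141, -0.0, 1.407]
ft_force: [-0.4, -0.1, -0.6]
opening: 0.365
grip_force: 30.0
[544.  202.7  91.7] [ 3.141 -0.     1.407] 0.3645493922432962 29.99991863965988
```

View pics/w4.png

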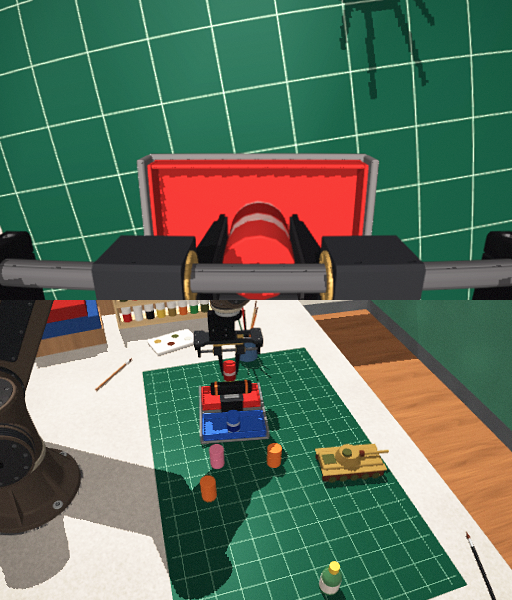

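The blue jar stands in its tray. My rows overshot the red tray by 12 mm, so I'll correct that, lower and check.

```bash
python3 -c "
from h import *
p=eyes.read_camera('wrist')
a=atz(p,(157,258),30);b=atz(p,(157,145),30);c=atz(p,(157,372),30);print(a,b,c)"
python3 -m inch '[[[-0.1,0,0],0,1],[[-0.1,0,0.1],0,1],[[0,0,0.3],0,1],[[0,0,0.25],0,1],[[0,0,0.15],0,1],[[0,0,0.1],0,1],[[0,0,0.05],0,1],[[0,0,0.03],0,1],[[0,0,0],0,1],[[0,0,0],0,1]]'
```

```text
[548.50074725 236.44697649  30.        ] [466.86503384 250.21936733  30.        ] [631.02549323 223.05266156  30.        ]
t: 23.6
eef_pos: [541.9, 190.9, 32.5]
tcp_rot: [3.141, -0.0, 1.407]
ft_force: [-0.5, 0.1, -0.0]
opening: 0.364
grip_force: 30.0
```

```bash
python3 -m inch '[[[0,0,0],0,-1],[[0,0,0],0,-1],[[0,0,0],0,-1],[[0,0,0],0,-1],[[0,0,-0.2],0,-1],[[0,0,-0.5],0,-1],[[0,0,-0.6],0,-1],[[0,0,-0.6],0,-1],[[0,0,-0.5],0,-1],[[0,0,-0.2],0,-1]]' && python3 -m inch '[[[-0.3,0,0],0,-1],[[-0.5,0,0],0,-1],[[-0.28,0,0],0,-1],[[0,0,0],-1,-1],[[0,0,0],-1,-1],[[0,0,0],-1,-1],[[0,0,0],-1,-1],[[0,0,0],-1,-1],[[0,0,0],-1,-1],[[0,0,0],-1,-1]]' && python3 -m inch '[[[0,0,0],-1,-1],[[0,0,0],-1,-1],[[0,0,0],-1,-1],[[0,0,0],-1,-1],[[0,0,0],-1,-1],[[0,0,0],-1,-1],[[0,0,0],-1,-1],[[0,0,0],-1,-1],[[0,0,0],-1,-1],[[0,0,0],-1,-1]]' && python3 -m inch '[[[0,0,0],-1,-1],[[0,0,0],0,-1],[[0,0,0],0,-1],[[0,0,0],0,-1],[[0,0,0],0,-1],[[0,0,0],0,-1],[[0,0,0],0,-1],[[0,0,0],0,-1],[[0,0,0],0,-1],[[0,0,0],0,-1]]'
python3 d.py w5; python3 -c "
from h import *
p=eyes.read_camera('wrist');s=eyes.read_camera('side')
for k,z in (('handle_grip',97),('button_face',97),('red_jar',11),('blue_jar',11)):
  for q in(p,s):
    for r in eyes.spot_point(k,q)[:2]: print(k,r['score'],np.round(r['centre']),np.round(atz(q,r['centre'],z)))
"
```

```text
t: 24.85
eef_pos: [542.1, 190.9, 190.5]
tcp_rot: [3.139, -0.001, 1.407]
ft_force: [-0.2, -0.5, 0.1]
opening: 1.002
grip_force: 0.0
t: 26.1
eef_pos: [530.8, 126.3, 187.4]
tcp_rot: [-3.14, -0.001, 2.02]
ft_force: [-0.6, -0.3, -0.9]
opening: 1.003
grip_force: 0.0
t: 27.35
eef_pos: [530.8, 126.3, 187.4]
tcp_rot: [-3.141, -0.001, 2.893]
ft_force: [0.7, 0.1, -0.2]
opening: 1.0
grip_force: 0.0
t: 28.6
eef_pos: [531.2, 126.9, 188.2]
tcp_rot: [3.141, 0.0, 2.977]
ft_force: [0.4, -0.8, 0.8]
opening: 1.001
grip_force: 0.0
[531.2 126.9 188.2] [3.141 0.    2.977] 1.00111496788453 0.0
handle_grip 0.76 [190. 257.] [531. 128.  97.]
handle_grip 0.92 [167. 230.] [528. 127.  97.]
button_face 0.63 [187. 282.] [532. 149.  97.]
button_face 0.56 [370. 327.] [ 557. -451.   97.]
red_jar 0.89 [166. 312.] [538. 187.  11.]
red_jar 0.25 [169. 194.] [520.  59.  11.]
blue_jar 0.93 [121. 100.] [451. -32.  11.]
blue_jar 0.8 [239. 103.] [586. -69.  11.]
blue_jar 0.9 [275. 211.] [ 417. -140.   11.]
blue_jar 0.83 [209. 235.] [523.  56.  11.]
```

View pics/w5.png

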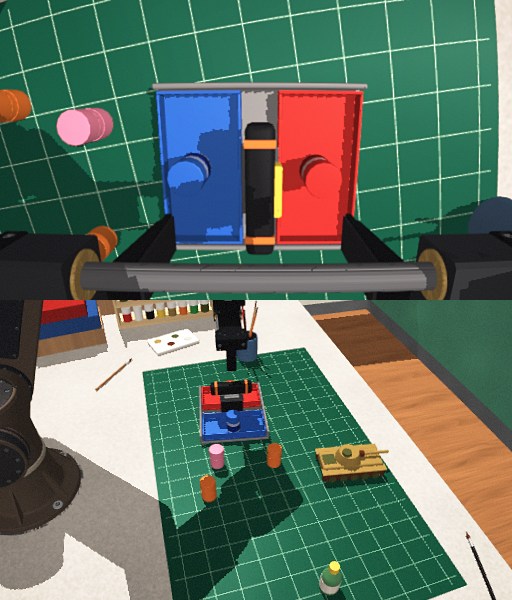

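Both jars stand in their own trays. The handle bar is centred in the picture (190,257) and parallel to the fingers. I'll lower onto it half open so the fingers stay well clear of the jars.

```bash
python3 -m inch '[[[0,0,0],0,-0.2],[[0,0,0.2],0,-0.2],[[0,0,0.3],0,-0.2],[[0,0,0.4],0,-0.2],[[0,0,0.4],0,-0.2],[[0,0,0.3],0,-0.2],[[0,0,0.15],0,-0.2],[[0,0,0.06],0,-0.2],[[0,0,0],0,-0.2],[[0,0,0],0,-0.2]]' && python3 -m inch '[[[0,0,0],0,1],[[0,0,0],0,1],[[0,0,0],0,1],[[0,0,0],0,1],[[0,0,0],0,1],[[0,0,0],0,1],[[0,0,0],0,1],[[0,0,0],0,1],[[0,0,0],0,1],[[0,0,0],0,1]]'
```

```text
t: 30.45
eef_pos: [531.4, 127.0, 80.2]
tcp_rot: [3.141, 0.001, 2.977]
ft_force: [-0.2, -0.1, -0.5]
opening: 0.602
grip_force: 0.0
t: 31.7
eef_pos: [531.4, 128.0, 79.8]
tcp_rot: [3.14, 0.001, 2.977]
ft_force: [0.2, 10.5, 0.6]
opening: 0.25
grip_force: 30.0
```

The opening of 24 mm means the button is fully in. I'll relieve the small side load and pull up gently.

```bash
python3 -m inch '[[[0,0.02,0],0,1],[[0,0,-0.1],0,1],[[0,0,-0.2],0,1],[[0,0,-0.2],0,1],[[0,0,-0.2],0,1],[[0,0,-0.2],0,1],[[0,0,-0.2],0,1],[[0,0,-0.2],0,1],[[0,0,-0.1],0,1],[[0,0,0],0,1]]'; python3 -m inch '[[[0,0,-0.1],0,1],[[0,0,-0.1],0,1],[[0,0,-0.05],0,1],[[0,0,0],0,1],[[0,0,0],0,1],[[0,0,0],0,1],[[0,0,0],0,1],[[0,0,0],0,1],[[0,0,0],0,1],[[0,0,0],0,1]]'
```

```text
t: 32.95
eef_pos: [531.4, 128.0, 164.0]
tcp_rot: [3.141, 0.001, 2.977]
ft_force: [2.2, -2.1, -3.7]
opening: 0.251
grip_force: 30.0
t: 34.2
eef_pos: [531.4, 128.0, 178.6]
tcp_rot: [3.142, 0.0, 2.977]
ft_force: [3.4, -2.9, -4.7]
opening: 0.251
grip_force: 30.0
```

```bash
python3 -m inch '[[[0,0,-0.02],0,1],[[0,0,-0.01],0,1],[[0,0,0],0,1],[[0,0,0],0,1],[[0,0,0],0,1],[[0,0,0],0,1],[[0,0,0],0,1],[[0,0,0],0,1],[[0,0,0],0,1],[[0,0,0],0,1]]'; python3 d.py w6
```

```text
t: 35.45
eef_pos: [531.3, 128.1, 179.9]
tcp_rot: [-3.142, -0.0, 2.977]
ft_force: [5.1, -3.4, -12.6]
opening: 0.251
grip_force: 30.0
[531.3 128.1 179.9] [-3.142 -0.     2.977] 0.2507685408961393 29.998093843460083
```

View pics/w6.png

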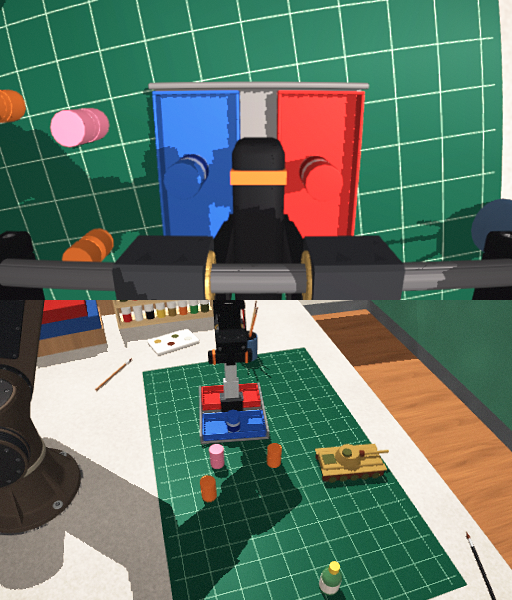

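The handle is fully extended: it rose 100 mm and the load stepped up at the hard stop. The jars stand undisturbed in the trays.

```bash
python3 -c "
from cell import env
print(env.job_done())"
```

```text
the job is handed in; nothing more can be done
None
```

I handed the job in at about 36 s: both jars stand upright and released in the trays of their own colour, and the gripper is holding the handle at its second stop with the yellow button squeezed in. The hand-in returned no verdict.

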